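# Third hand for closing a picture frame

## Robot

A 7-joint arm with a two-finger parallel gripper is mounted at the origin on the work surface. World frame = base frame: x ahead of the robot, y to its left, z up, the work surface at z = 0. Lengths are in m, angles in degrees, forces in N, time in s.
With the tool pointing down it reaches from about 0.425 to 0.875 m from the base axis. Payload 4.7 kg.
Tool frame: the origin (TCP) lies at the very end of the fingers, on their centre line; the grasp point (between the pads) lies 19 mm behind it; z points along the fingers, y is the line along which they close (so a half turn about z gives the same grasp; the last joint's range is limited). The gripper opens to 87 mm and grips with 3 to 60 N. Pads are 19 mm wide; open, the fingers measure 117 mm over their backs; the gripper's body (75 mm by 190 mm) begins 51 mm behind the grasp point.
Start: joints at [64.578, 18.392, -4.016, 83.108, 1.295, 78.541, -3.26], TCP at [0.287, -0.583, 0.223] pointing down, gripper open.
Joint ranges: [-163.93, 163.93], [-17.29, 119.83], [-79.2, 71.16], [3.27, 140.29], [-89.18, 269.18], [5.43, 117.66], [-154.24, 154.24]. Speed limits (degrees/s): [147.25, 147.25, 180, 180, 180, 180, 180].

## Interface

Orientations are given as [roll, pitch, yaw] about the fixed x, y, z axes, in that order (R = Rz(yaw) Ry(pitch) Rx(roll)).
In Python, from cell import get_obs, cams, ticket, finder gives the robot as it stands.
- The arm moves only by the shell command python3 -m creep 'ROWS' [FORCE]. ROWS is text: rows parted by semicolons, each of 5 numbers parted by spaces: the shift along the world's x, y, z in m, then the turn about the world's z in degrees, then the finger opening in m, from 0 to 0.087. A call has 1 to 8 rows; each row shifts and turns the commanded pose from where the row before left it; what a row does not reach is not made up. A row lasts 1/8 s, in which the tool goes at most 62.5 mm and 10.7 degrees, less where a joint would pass 70% of its speed; a pose out of reach is approached as far as the arm can. A call with a gripper value outside its range is refused whole. The fingers move at their own pace and stop on an object; FORCE is the grip in N (left out, the last holds). Time passes only in rows, so rows that do not move let the fingers close. It gives the time, the measured TCP pose, the force, the opening and the grip force at its end, in the units of the state.
- get_obs(): the state, without advancing time (a new reading comes with each control period).
- cams.read_camera(name): name is "scene" or "top"; returns the picture (400x640x3 uint8, red, green, blue); there is no depth.
- cams.calibration(name): a dict with "fx", "fy", "cx", "cy" (pixels), "extrinsics" (4x4, takes a point from world to camera coordinates). Camera axes: x right, y down, z forward; pixel columns grow to the right and rows downward; lengths in m; the calibration is good to about 2 mm. A picture is of the moment at which its call begins. calibration takes no time and is no camera call.
- ticket.sign_off(): hands the job in; it is judged then, once.
Trained networks look in the newest picture that a camera, given by its name, has taken for a name from the list of things; names that differ only in an ending like _2 or _b are one class to them, and where a whole thing is asked for, a point or a joint stands for the part that bears it (a point fixed in the world has none). Each returns a list of dicts, best first, with "p" (0 to 1); they miss things now and then, are a little off and sometimes report something else, mostly with a low value. They report only what shows in the picture. A call takes as long as a camera call. They do not tell look-alikes from the thing itself.
- finder.masks_of(name, camera): "mask" (400x640 bool, what is visible of it) and "xy" ([column, row] in pixels, amid what is visible of it).
- finder.tip_of(name, camera): "xy" ([column, row] in pixels: a listed point, or the origin of a listed thing).
The state is a dict: "time_s": time; "qpos": joint angles; "joint_velocities": joint speeds; "effort": joint torques, N m; "tool_pos": TCP position; "tool_rot": TCP orientation; "force": force on the tool from outside, world axes, zero at the start; "wrist_torque": the same for the moment, N m; "grip_width": finger opening in m; "grasp_force": force on a finger pad.
Only numpy, scipy, OpenCV 4.12 (cv2) and the standard library are available. Lean on these libraries where they do the work, as an engineer would, in place of code of your own. Each camera call takes 0.05 s, during which the arm holds its last target. There are 200 camera calls.

## Task

Close the picture frame for me: take the loose long rail, lay it flat on the jig board across the open ends of the frame's two side rails, its ends flush with the frame's outer sides, and press it squarely against both, so that the sprung frame slides back and its pointer stands between the two marks, never pushing it far past the second mark. Push with the gripper on the middle part of the rail and without leaning on the frame or jig, because I will staple both corners; keep the push steady for a couple of seconds and let your program finish while still holding it so. Leave the short offcut, the stapler and the mug where they are.

Things in the scene. Friction and masses are not known exactly. Their poses are not given: they have to be found in the camera images.
- rail: The loose long rail: plain dark wood bar 180 mm long (its y axis), 20 mm wide (x), 24 mm high (z), about 65 g. Starts lying on the desk left or right of the jig, its length roughly along world x. Origin: centre of its underside. Same either way round: its y axis may point either way along the frame's.
- offcut: Bystander: a short offcut of the same bar, 80 x 20 x 24 mm (length along y), on the other side of the jig. Origin: centre of its underside.
- jig: Framing jig, fixed to the desk: plywood board 300 (x) by 240 (y) by 12 mm thick. On it slides the three-sided dark wood frame, open towards the robot (jig -x); behind it two coil springs and an aluminium back stop 30 mm high at jig x = 128 to 148 mm. Origin: centre of the board's underside; x: the direction the frame is pushed, the only way it gives; z up.
- side_left (a point): The frame's left side rail (solid frame_c1, jig +y side): dark wood bar 120 mm long (x), 20 mm wide, 24 mm high, standing on the board. Point: centre of the lower edge of its open end face, 80 mm from the frame's centre line. It moves with the frame.
- side_right (a point): The frame's right side rail (solid frame_c2, jig -y side), same bar. Point: centre of the lower edge of its open end face, 80 mm from the centre line on the other side. It moves with the frame.
- frame_mouth (a point): Midway between the two open ends, in the plane of their end faces, at the board's top; axes as the jig's; moves with the frame; at rest at jig (-70, 0, 12) mm. Frame 180 mm wide outside, 140 inside; clear space inside 120 mm deep to the far rail; 80 mm of board in front of the mouth at rest. With the rail home, the rail's origin is at (-10, 0, 0) mm from here.
- frame (a joint): How far the frame has been pushed back along jig x from rest, m: 0 at rest, stop at 0.040. The springs push back with 500 N/m (0.5 N per mm) plus a little friction. The pointer is between the marks from 0.012 (6 N) to 0.024 (12 N).
- pointer_tip (a point): Tip of the thin dark needle that sticks out to the left from the frame's left side, 10 mm above the board over a white strip. It moves with the frame, at rest at jig (-10, 107, 22) mm.
- near_mark (a point): Foot of the first mark, a thin upright pin 3 mm thick and 14 mm high with a line, at the left edge of the white strip: 12 mm beyond the pointer's rest along jig x.
- far_mark (a point): Foot of the second mark, a like pin 24 mm beyond the pointer's rest along jig x.
- stapler: Bystander: black and steel desk stapler 135 mm long, 55 mm high, beyond the jig on the left. Origin: centre of its underside.
- mug: Bystander: white mug, 80 mm across, 95 mm high, beyond the jig on the right. Origin: centre of its underside.
There are look-alikes about, which are no part of the job. Leave any green or yellow look-alike of the rail alone.

How it is judged (in metres and radians):
On the way:
1. the rail closes the frame and is pressed steadily, pointer between the marks, for 1.5 s (value of joint frame between 0.012 and 0.024 m and contact force between rail and frame_c1 above 1 N and contact force between rail and frame_c2 above 1 N and contact force between the fingers and rail above 3 N and y of rail in the frame of frame_mouth between -0.006 and 0.006 m and x of rail in the frame of frame_mouth between -0.014 and -0.006 m and z of rail in the frame of frame_mouth between -0.003 and 0.004 m and angle between the y axis of rail and the y axis of frame_mouth, either way round below 0.03 rad and angle between rail's own z axis and vertical below 0.05 rad and contact force between the arm and jig below 3 N and y of the grasp point in the frame of rail between -0.045 and 0.045 m), for 1.5 s.
At the end, for the whole second after the job is handed in: Gripper presses the rail (over 3 N) within 45 mm of its middle; frame pushed back 12 to 24 mm (6 to 12 N), at rest; rail touches each side rail with over 1 N, square to 0.03 rad, ends flush to 6 mm, flat on the board to 4 mm; arm on frame or jig under 3 N (all of step 1 and velocity of joint frame between -0.004 and 0.004 m/s and linear speed of rail below 0.01 m/s); the arm keeps its last pose, push and grip.
It fails at once if the frame is pushed so hard that its pointer goes well past the far mark (over 34 mm from rest, 17 N) (value of joint frame above 0.034 m).
It fails at once if the offcut is shifted by more than 25 mm (distance of offcut from where it was at the start of the episode above 0.025 m).
It fails at once if the stapler is shifted by more than 25 mm (distance of stapler from where it was at the start of the episode above 0.025 m).
It fails at once if the mug is shifted by more than 25 mm (distance of mug from where it was at the start of the episode above 0.025 m).
It also fails if it takes over 53 s, if anything falls off the work surface, if the arm or the gripper's body presses on something with over 40 N, if the wrist force passes 120 N, or if a joint passes its speed limit or range.

## Working session

There is one attempt and no reset: what is moved stays moved. The work goes in short steps, Python scripts to look and compute and a shell command to move; the robot and the scene stay as the last step left them, time stands still between calls to the robot, and variables do not carry over. Pictures are saved under pics/ and viewed, at most 10 in all, crops included, and the job is handed in when it is done.

```bash
mkdir -p pics
cat > h.py <<'E'
import numpy as np, cv2
from cell import get_obs, cams, ticket, finder
def ray(cam,uv):
    c=cams.calibration(cam);E=np.array(c["extrinsics"]);R=E[:3,:3];t=E[:3,3]
    o=-R.T@t; d=R.T@np.array([(uv[0]-c["cx"])/c["fx"],(uv[1]-c["cy"])/c["fy"],1]); return o,d
def onz(cam,uv,z):
    o,d=ray(cam,uv); return (o+d*(z-o[2])/d[2])
def shot(cam,name):
    im=cams.read_camera(cam); cv2.imwrite(f"pics/{name}.png",im[...,::-1]); return im
def proj(cam,p):
    c=cams.calibration(cam);E=np.array(c["extrinsics"]);q=E[:3,:3]@np.array(p)+E[:3,3]
    return np.array([c["fx"]*q[0]/q[2]+c["cx"],c["fy"]*q[1]/q[2]+c["cy"]])
E
python3 - <<'E'
from h import *
np.set_printoptions(precision=4,suppress=True)
a=shot("top","t0");b=shot("scene","s0")
for c in("top","scene"): print(c,ray(c,(320,200)))
for n,z in [("side_left",.012),("side_right",.012),("pointer_tip",.022),("near_mark",.012),("far_mark",.012),("jig",0),("rail",0),("offcut",0),("stapler",0),("mug",0)]:
  for c in("top","scene"):
    for r in finder.tip_of(n,c)[:3]: print(n,c,round(r["p"],2),np.round(r["xy"],1),onz(c,r["xy"],z)[:2])
for r in finder.masks_of("rail","top")[:4]:
    m=r["mask"].astype(np.uint8); k=np.argwhere(m)[:,::-1].astype(np.float32)
    box=cv2.minAreaRect(k); P=np.array([onz("top",p,.024)[:2] for p in cv2.boxPoints(box)])
    print(round(r["p"],2),m.sum(),P.round(4).tolist(),a[r["mask"]].mean(0))
print(get_obs())
E
```

```text
top (array([0.4254, 0.022 , 1.0356]), array([ 0.071 , -0.0067, -0.9975]))
scene (array([ 1.262 , -0.258 ,  0.7603]), array([-0.7085,  0.2523, -0.6591]))
side_left top 0.96 [284.4 186.6] [0.5362 0.1149]
side_left top 0.29 [451.4 128.2] [ 0.702  -0.3591]
side_left scene 0.68 [356.8 214.1] [0.5441 0.0994]
side_left scene 0.29 [378.6 233.4] [0.6275 0.1218]
side_right top 0.92 [343.3 195.9] [ 0.5096 -0.0502]
side_right scene 0.8 [300.8 223.8] [ 0.5271 -0.0492]
pointer_tip top 0.58 [277.  170.2] [0.5812 0.1348]
pointer_tip scene 0.87 [376.6 223.2] [0.6019 0.1278]
near_mark top 0.83 [279.  164.2] [0.5997 0.1304]
near_mark scene 0.64 [380.5 232.1] [0.625  0.1282]
near_mark scene 0.27 [300.  224.5] [ 0.5288 -0.0519]
far_mark top 0.72 [277.  160.3] [0.6109 0.1361]
far_mark scene 0.77 [379.6 231.3] [0.6217 0.1273]
jig top 0.71 [280.6 160.9] [0.6113 0.1271]
jig top 0.64 [317.2 164.2] [0.6015 0.0227]
jig scene 0.69 [337.  239.7] [0.6007 0.0212]
rail top 0.9 [384.6 261.4] [ 0.3266 -0.1651]
rail top 0.75 [207.4 255.8] [0.3434 0.3304]
rail top 0.56 [212.5 196. ] [0.5112 0.3195]
rail scene 0.98 [241.
[... 468 characters left out ...]
.4015, -0.2207], [0.2474, -0.1313]] [53.6777 92.2253 49.9853]
0.6 496 [[0.5081, 0.417], [0.5475, 0.2394], [0.5242, 0.2339], [0.4849, 0.4112]] [75.1794 50.1935 34.4415]
{'time_s': 1.15, 'qpos': array([64.5779, 18.3915, -4.0175, 83.1082,  1.2959, 78.5376, -3.2609]), 'joint_velocities': array([-0.0071, -0.0268,  0.046 ,  0.0054, -0.0096,  0.0895,  0.0695]), 'effort': array([  0.0014, -49.1113,  -0.4027, -31.2767,  -0.0637,   0.0337,
         0.    ]), 'tool_pos': array([ 0.2873, -0.5831,  0.2226]), 'tool_rot': array([179.9921,   0.003 ,  26.2316]), 'force': array([ 0.6977, -0.0622, -0.355 ]), 'wrist_torque': array([0.0159, 0.0493, 0.0039]), 'grasp_force': 0.0, 'grip_width': 0.08722605275431872}
```

View pics/t0.png

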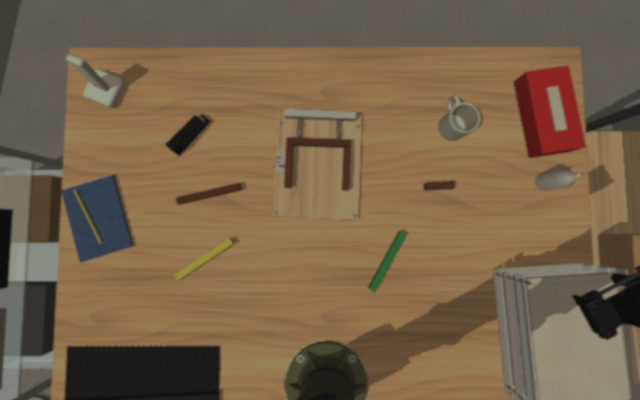

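View pics/s0.png

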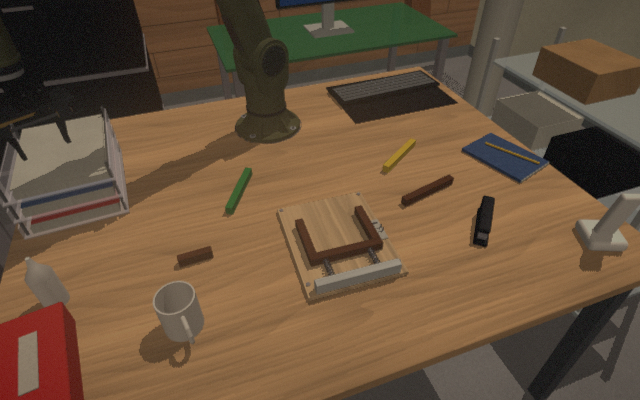

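The dark rail is on the left: top px (210,193), scene px (428,191). The offcut is on the right at top px (440,186). The frame mouth is at top px about (288,187) to (346,189). The yellow and green bars are look-alikes. Next I fit box models to the dark-wood pixels.

```bash
cat > fit.py <<'E'
from h import *
from scipy.optimize import minimize
RAIL=[(-.01,.01,-.09,.09,0,.024)]
# frame relative to mouth, with far rail beyond 120 deep sides
FRAME=[(0,.12,.07,.09,0,.024),(0,.12,-.09,-.07,0,.024),(.12,.14,-.09,.09,0,.024)]
def render(cam,boxes,p,z,roi,s=8):
    x0,y0,x1,y1=roi; im=np.zeros(((y1-y0)*s,(x1-x0)*s),np.uint8); c,sn=np.cos(p[2]),np.sin(p[2])
    for b in boxes:
        P=[proj(cam,(p[0]+c*X-sn*Y,p[1]+sn*X+c*Y,z+Z)) for X in b[:2] for Y in b[2:4] for Z in b[4:]]
        P=(np.array(P)+.5-[x0,y0])*s
        cv2.fillConvexPoly(im,cv2.convexHull(np.round(P*16).astype(np.int32)),255,shift=4)
    return cv2.resize(im,(x1-x0,y1-y0),interpolation=cv2.INTER_AREA)/255.
def soft(img,roi):
    x0,y0,x1,y1=roi; a=img[y0:y1,x0:x1].astype(float); return a
def fit(cam,img,boxes,p0,z,pad=6):
    m=render(cam,boxes,p0,z,(0,0,640,400),2)>0; k=np.argwhere(m)
    roi=(k[:,1].min()-pad,k[:,0].min()-pad,k[:,1].max()+pad,k[:,0].max()+pad)
    a=soft(img,roi)[...,0]   # red: dark wood vs pale wood
    near=cv2.dilate(render(cam,boxes,p0,z,roi,4),np.ones((9,9)))>0
    def cost(q):
        r=render(cam,boxes,q*[.01,.01,.1],z,roi)[near]; A=np.c_[r,np.ones(r.size)]; v=a[near]
        s=np.linalg.lstsq(A,v,rcond=None)[0]; e=np.clip(np.abs(A@s-v),0,60); return (e**2).mean()
    q0=np.array(p0)/[.01,.01,.1]; best=None
    for _ in range(2):
        r=minimize(cost,q0,method="Nelder-Mead",options=dict(initial_simplex=q0+np.r_[np.zeros((1,3)),np.eye(3)*[.6,.6,.5]],xatol=.005,fatol=.02)); q0=r.x
    return r.x*[.01,.01,.1],r.fun
E
python3 - <<'E'
from fit import *
ims={c:cv2.imread(f"pics/{n}.png")[...,::-1] for c,n in(("top","t0"),("scene","s0"))}
out=[]
for c in ims:
    for nm,B,p0,z in(("rail",RAIL,(.516,.3255,.21),0),("mouth",FRAME,(.525,.032,-.05),.012)):
        p,f=fit(c,ims[c],B,p0,z); print(c,nm,p[:2].round(4),np.degrees(p[2]).round(2),round(f,1))
        im=ims[c][...,::-1].copy(); s=5
        u=proj(c,(p[0],p[1],z)); x0,y0=int(u[0])-40,int(u[1])-(50 if nm=="mouth" and c=="top" else 30)
        cr=cv2.resize(im[y0:y0+60,x0:x0+80],None,fx=s,fy=s,interpolation=cv2.INTER_CUBIC)
        r=cv2.resize(render(c,B,p,z,(x0,y0,x0+80,y0+60),5),(400,300))
        cs,_=cv2.findContours((r>.5).astype(np.uint8),cv2.RETR_LIST,cv2.CHAIN_APPROX_NONE); cv2.drawContours(cr,cs,-1,(0,255,0),1); out.append(cr)
cv2.imwrite("pics/fit0.png",np.vstack([np.hstack(out[:2]),np.hstack(out[2:])]))
E
```

```text
top rail [0.5182 0.3243] 12.91 80.1Traceback (most recent call last):
  File "<stdin>", line 6, in <module>
  File "fit.py", line 25, in fit
    r=minimize(cost,q0,method="Nelder-Mead",options=dict(initial_simplex=q0+np.r_[np.zeros((1,3)),np.eye(3)*[.6,.6,.5]],xatol=.005,fatol=.02)); q0=r.x
    res = _minimize_neldermead(fun, x0, args, callback, bounds=bounds,
                               **options)
    fxr = func(xr)
    fx = function(np.copy(x), *(wrapper_args + args))
  File "fit.py", line 21, in cost
    r=render(cam,boxes,q*[.01,.01,.1],z,roi)[near]; A=np.c_[r,np.ones(r.size)]; v=a[near]
      ~~~~~~^^^^^^^^^^^^^^^^^^^^^^^^^^^^^^^^
  File "fit.py", line 9, in render
    P=[proj(cam,(p[0]+c*X-sn*Y,p[1]+sn*X+c*Y,z+Z)) for X in b[:2] for Y in b[2:4] for Z in b[4:]]
       ~~~~^^^^^^^^^^^^^^^^^^^^^^^^^^^^^^^^^^^^^^^
  File "h.py", line 11, in proj
    c=cams.calibration(cam);E=np.array(c["extrinsics"]);q=E[:3,:3]@np.array(p)+E[:3,3]
ValueError: time passes only in moves, steps and waits
```

```bash
sed -i 's/^def ray/import functools\n@functools.cache\ndef cal(n): return cams.calibration(n)\ndef ray/; s/c=cams.calibration(cam)/c=cal(cam)/' h.py
cat > show.py <<'E'
from fit import *
def run(ims,jobs,name):
    out=[];res={}
    for c in ims:
        for nm,B,p0,z in jobs:
            p,f=fit(c,ims[c],B,p0,z); res[c,nm]=p; print(c,nm,p[:2].round(4),np.degrees(p[2]).round(2),round(f,1))
            im=ims[c][...,::-1].copy(); s=5
            u=proj(c,(p[0],p[1],z)); x0,y0=int(u[0])-40,int(u[1])-(50 if nm=="mouth" and c=="top" else 30)
            cr=cv2.resize(im[y0:y0+60,x0:x0+80],None,fx=s,fy=s,interpolation=cv2.INTER_CUBIC)
            r=cv2.resize(render(c,B,p,z,(x0,y0,x0+80,y0+60),5),(400,300))
            cs,_=cv2.findContours((r>.5).astype(np.uint8),cv2.RETR_LIST,cv2.CHAIN_APPROX_NONE); cv2.drawContours(cr,cs,-1,(0,255,0),1); out.append(cr)
    n=len(jobs); cv2.imwrite(f"pics/{name}.png",np.vstack([np.hstack(out[i*n:i*n+n]) for i in range(len(ims))])); return res
E
python3 - <<'E'
from show import *
ims={c:cv2.imread(f"pics/{n}.png")[...,::-1] for c,n in(("top","t0"),("scene","s0"))}
run(ims,(("rail",RAIL,(.516,.3255,.21),0),("mouth",FRAME,(.525,.032,-.05),.012)),"fit0")
E
```

```text
top rail [0.5182 0.3243] 12.91 80.1
top mouth [0.53   0.0232] -2.23 197.5
scene rail [0.5235 0.3229] 13.02 132.5
scene mouth [0.5351 0.0223] -2.69 281.2
```

View pics/fit0.png

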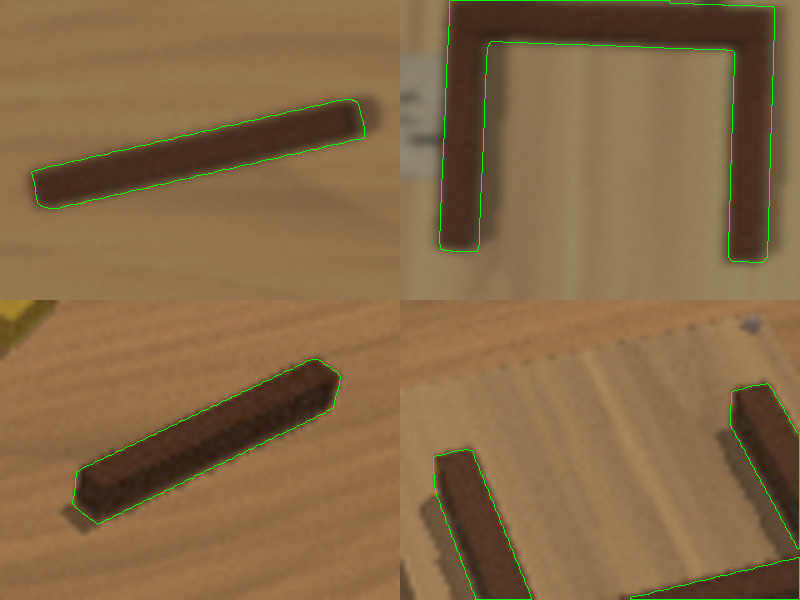

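The green outlines sit tightly on the rail and frame in both views. Averaging the two cameras gives the rail at (0.521, 0.3236), 13°, and the mouth at (0.5325, 0.0228), −2.5°. The cameras differ by 5 mm in x. Moving now.

```bash
python3 -m creep '0.03 0.05 0 4.8 0.087;0.03 0.05 0 4.8 0.087;0.03 0.05 0 4.8 0.087;0.03 0.05 0 4.8 0.087;0.03 0.05 0 4.8 0.087;0.03 0.05 0 4.8 0.087;0.03 0.05 0 4.8 0.087;0.03 0.05 0 4.8 0.087'
python3 -m creep '0 0.06 0 4.8 0.087;0 0.06 0 4.8 0.087;0 0.06 0 4.8 0.087;0 0.06 0 4.8 0.087;0 0.06 0 4.8 0.087;0 0.06 0 4.8 0.087;0 0.06 0 4.8 0.087;0 0.06 0 4.8 0.087'
```

```text
time_s: 2.15
tool_pos: [0.5281, -0.1815, 0.223]
tool_rot: [179.9, 0.0, 64.8]
force: [0.3, -0.3, 0.6]
grip_width: 0.0869
grasp_force: 0.0
time_s: 3.15
tool_pos: [0.5275, 0.2984, 0.223]
tool_rot: [179.9, 0.0, 103.1]
force: [0.8, -0.1, 0.1]
grip_width: 0.0868
grasp_force: 0.0
```

```bash
python3 -m creep '-0.0065 0.0255 0 0 0.06;0 0 -0.05 0 0.06;0 0 -0.05 0 0.06;0 0 -0.05 0 0.06;0 0 -0.04 0 0.06;0 0 -0.02 0 0.06;0 0 -0.008 0 0.06;0 0 0 0 0.06' 20
python3 -m creep '0 0 0 0 0;0 0 0 0 0;0 0 0 0 0;0 0 0 0 0;0 0 0 0 0;0 0 0 0 0' 20
```

```text
time_s: 4.15
tool_pos: [0.5214, 0.3229, 0.0054]
tool_rot: [179.9, -0.0, 103.0]
force: [-0.0, -0.0, 0.6]
grip_width: 0.0601
grasp_force: 0.0
time_s: 4.9
tool_pos: [0.5207, 0.3224, 0.0046]
tool_rot: [-180.0, 0.0, 103.0]
force: [-1.1, -0.7, 0.9]
grip_width: 0.0198
grasp_force: 20.0
```

```bash
python3 -m creep '0 0 0.03 0 0;0 0 0.04 0 0;0 0 0.02 0 0;0 0 0 0 0'
python3 -m creep '-0.004 -0.05 0 -2.6 0;-0.004 -0.05 0 -2.6 0;-0.004 -0.05 0 -2.6 0;-0.004 -0.05 0 -2.6 0;-0.004 -0.05 0 -2.6 0;-0.003 -0.049 0 -2.5 0;0 0 -0.03 0 0;0 0 -0.02 0 0'
python3 - <<'E'
from show import *
ims={"top":shot("top","t1"),"scene":shot("scene","s1")}; o=get_obs(); print(o["tool_pos"],o["tool_rot"],o["force"],o["grasp_force"])
E
```

```text
time_s: 5.4
tool_pos: [0.5216, 0.3229, 0.0958]
tool_rot: [179.8, -0.0, 103.0]
force: [0.3, -0.5, -1.3]
grip_width: 0.0199
grasp_force: 20.0
time_s: 6.4
tool_pos: [0.4959, 0.022, 0.0419]
tool_rot: [-179.8, 0.0, 87.4]
force: [-0.4, 0.4, -0.7]
grip_width: 0.02
grasp_force: 20.0
[0.4943536  0.02291998 0.04100512] [-1.79586768e+02 -2.09177847e-02  8.75057897e+01] [-0.17193933  0.96086493 -0.96790889] 20.000014901161194
```

View pics/s1.png

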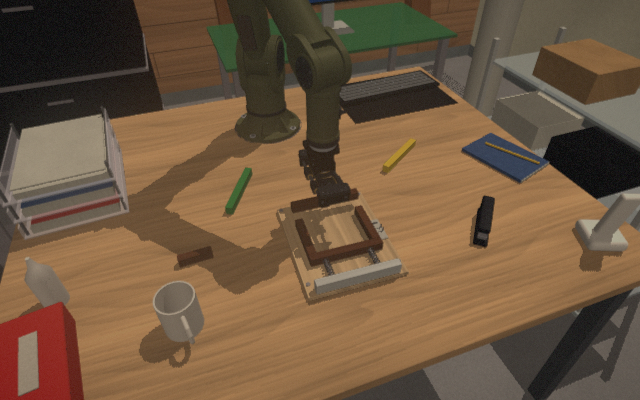

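The scene view shows the rail held level in front of the mouth, at px (325,200). Now lowering it to the board.

```bash
python3 -m creep '0 0 -0.012 0 0;0 0 -0.008 0 0;0 0 -0.0025 0 0;0 0 0 0 0;0 0 0 0 0'
python3 -m creep '0 0 -0.001 0 0;0 0 -0.001 0 0;0 0 0 0 0'
python3 - <<'E'
from show import *
ims={"scene":shot("scene","s2"),"top":shot("top","t2")}; o=get_obs(); print(o["tool_pos"],o["tool_rot"],o["force"])
run(ims,(("rail",RAIL,(.497,.0235,-.044),.012),("mouth",FRAME,(.5325,.0228,-.044),.012)),"fit2")
E
```

```text
time_s: 7.12
tool_pos: [0.4982, 0.0234, 0.0225]
tool_rot: [179.9, 0.0, 87.5]
force: [-0.1, 0.2, 0.0]
grip_width: 0.02
grasp_force: 20.0
time_s: 7.5
tool_pos: [0.4977, 0.0234, 0.02]
tool_rot: [-180.0, 0.0, 87.5]
force: [0.0, 0.4, -0.1]
grip_width: 0.0201
grasp_force: 20.0
[0.49776853 0.0234106  0.02008423] [1.79995254e+02 2.00384164e-03 8.75324885e+01] [-0.16312877 -1.48186344 -1.31612356]
scene rail [0.4983 0.0277] -0.66 831.5
scene mouth [0.5343 0.023 ] -3.0 528.2
top rail [0.465  0.0284] 12.34 735.8
top mouth [0.5296 0.0233] -2.24 647.9
```

View pics/fit2.png

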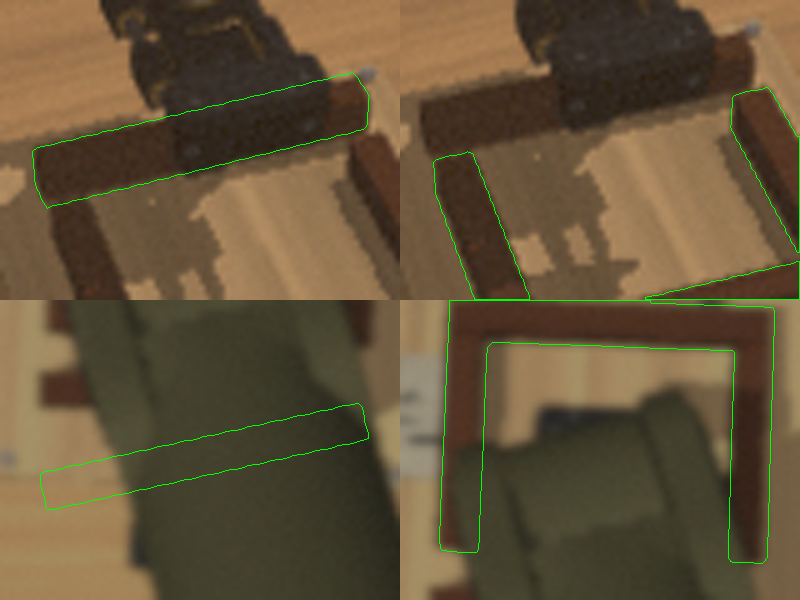

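The gripper hides the middle of the rail, so that rail fit is unreliable. I'll refit it with the gripper region masked out.

```bash
cat > fit2.py <<'E'
from fit import *
def rgbfit(cam,img,p0,z,frame=None,lo=-.03,hi=.06):
    """fit rail using redness ratio, only end parts (gripper zone excluded)"""
    m=render(cam,RAIL,p0,z,(0,0,640,400),2)>0;k=np.argwhere(m);pad=6
    roi=(k[:,1].min()-pad,k[:,0].min()-pad,k[:,1].max()+pad,k[:,0].max()+pad)
    ex=render(cam,[(-.03,.035,lo,hi,0,.12)],p0,z,roi,4)>0
    if frame is not None: ex|=cv2.dilate(render(cam,FRAME,frame,.012,roi,4),np.ones((3,3)))>.1
    near=(cv2.dilate(render(cam,RAIL,p0,z,roi,4),np.ones((9,9)))>0)&~ex
    a=soft(img,roi); a=a[...,0]
    def cost(q):
        r=render(cam,RAIL,q*[.01,.01,.1],z,roi)[near];A=np.c_[r,np.ones(r.size)];v=a[near]
        s=np.linalg.lstsq(A,v,rcond=None)[0];return (np.clip(np.abs(A@s-v),0,50)**2).mean()
    q0=np.array(p0)/[.01,.01,.1]
    r=minimize(cost,q0,method="Nelder-Mead",options=dict(initial_simplex=q0+np.r_[np.zeros((1,3)),np.eye(3)*[.4,.4,.3]],xatol=.005,fatol=.02))
    return r.x*[.01,.01,.1],r.fun
def view(cam,img,outl,ctr,s=5):
    x0,y0=int(ctr[0])-40,int(ctr[1])-30
    cr=cv2.resize(img[y0:y0+60,x0:x0+80,::-1],None,fx=s,fy=s,interpolation=cv2.INTER_CUBIC)
    for B,p,z,col in outl:
        r=cv2.resize(render(cam,B,p,z,(x0,y0,x0+80,y0+60),5),(400,300))
        cs,_=cv2.findContours((r>.5).astype(np.uint8),cv2.RETR_LIST,cv2.CHAIN_APPROX_NONE);cv2.drawContours(cr,cs,-1,col,1)
    return cr
E
python3 - <<'E'
from fit2 import *
o=[]
for c,n,bx,by,mouth in(("scene","s2",.0025,0,(.5351,.0223,np.radians(-2.69))),("top","t2",-.0025,0.001,(.53,.0232,np.radians(-2.23)))):
    im=cv2.imread(f"pics/{n}.png")[...,::-1]; zz=.0155
    p0=(.4977+bx,.0246+by,np.radians(-2.5)); o.append(view(c,im,[(RAIL,p0,zz,(0,255,255)),(FRAME,mouth,.012,(255,255,0))],proj(c,p0[:2]+(zz,))))
    p,f=rgbfit(c,im,p0,zz,mouth); print(c,p[:2].round(4),np.degrees(p[2]).round(2),round(f,1)); 
    o.append(view(c,im,[(RAIL,p,zz,(0,255,0))],proj(c,p0[:2]+(zz,))))
cv2.imwrite("pics/v2.png",np.vstack([np.hstack(o[:2]),np.hstack(o[2:])]))
E
```

```text
scene [0.5032 0.0247] -3.37 374.1
top [0.4919 0.0242] -9.02 1117.3
```

View pics/v2.png

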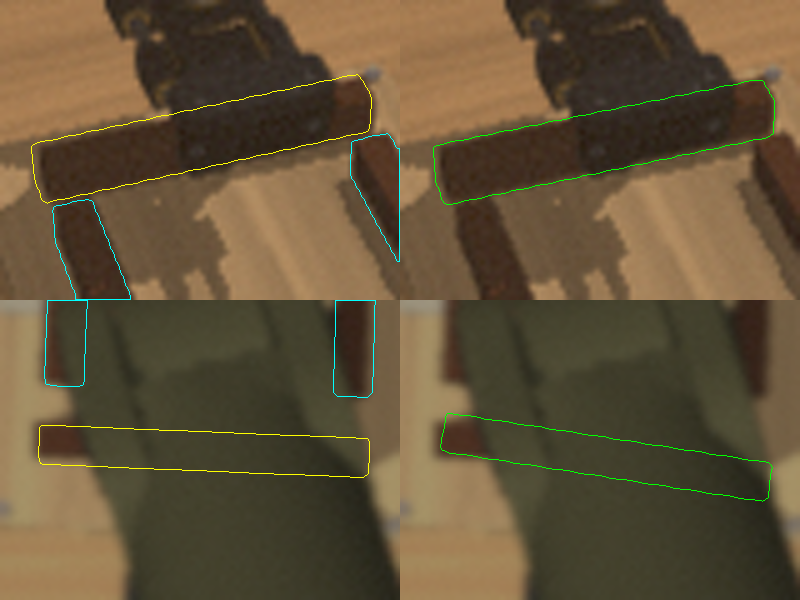

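```bash
cat > prof.py <<'E'
from h import *
from scipy.ndimage import map_coordinates
def prof(cam,im,mouth,lx,ly,z,ch=0,avg=(0,)):
    """red profile along jig y at jig-local x lx (rel. mouth)"""
    c,s=np.cos(mouth[2]),np.sin(mouth[2]); v=0
    for dx in avg:
        P=np.array([proj(cam,(mouth[0]+c*(lx+dx)-s*y,mouth[1]+s*(lx+dx)+c*y,z)) for y in ly])
        v=v+map_coordinates(im[...,ch].astype(float),[P[:,1],P[:,0]],order=1)
    return v/len(avg)
E
python3 - <<'E'
from prof import *
np.set_printoptions(linewidth=250)
ly=np.arange(.076,.1045,.002)
for c,n,mouth in(("scene","s2",(.5351,.0223,np.radians(-2.69))),("top","t2",(.53,.0232,np.radians(-2.23)))):
    im=cv2.imread(f"pics/{n}.png")[...,::-1]; print(c,"ly",(ly*1e3).astype(int))
    a=(-.004,0,.004)
    for sg in(1,-1):
        print(sg,"rail ",prof(c,im,mouth,-.035,sg*ly,.0395,0,a).astype(int)); print(sg,"frame",prof(c,im,mouth,.012,sg*ly,.036,0,a).astype(int))
E
```

```text
scene ly [ 76  78  80  82  84  86  88  90  92  94  96  98 100 102 104]
1 rail  [ 79  84  87  86  83  83  85  90 105 124 133 137 144 157 161]
1 frame [ 83  85  85  85  85  84  92 120 158 167 163 157 154 156 160]
-1 rail  [ 68  68  68  68  68  72  93 108 112 113 114 116 117 125 123]
-1 frame [ 65  66  66  65  65  65  65  77  97 111 112 112 112 111 109]
top ly [ 76  78  80  82  84  86  88  90  92  94  96  98 100 102 104]
1 rail  [ 76  77  77  76  76  77  80  89 105 127 145 157 162 163 162]
1 frame [ 67  65  64  67  72  78  87 103 123 142 154 161 163 163 161]
-1 rail  [ 64  67  70  73  77  83  94 106 115 122 126 131 135 140 144]
-1 frame [ 52  52  53  56  63  76  91 105 111 114 114 114 115 116 116]
```

Both cameras put the rail about 2.3 mm too far toward +y. I'll correct that and lower to the board.

```bash
python3 -m creep '0 -0.0023 -0.002 0 0;0 0 -0.001 0 0;0 0 0 0 0;0 0 0 0 0' ; python3 -m creep '0 0 -0.001 0 0;0 0 0 0 0;0 0 0 0 0'
```

```text
time_s: 8.1
tool_pos: [0.4978, 0.0211, 0.0171]
tool_rot: [180.0, -0.0, 87.5]
force: [0.8, -0.0, -1.6]
grip_width: 0.0198
grasp_force: 20.0
time_s: 8.48
tool_pos: [0.4979, 0.0212, 0.0165]
tool_rot: [180.0, 0.0, 87.5]
force: [-2.1, -0.4, 5.4]
grip_width: 0.0199
grasp_force: 20.0
```

```bash
python3 -m creep '0 0 0.0005 0 0;0.006 -0.0003 0 0 0;0.006 -0.0003 0 0 0;0.006 -0.0003 0 0 0;0.002 -0.0001 0 0 0;0 0 0 0 0;0 0 0 0 0'; for i in 1; do python3 -m creep '0.002 -0.0001 0 0 0;0.002 -0.0001 0 0 0;0.002 -0.0001 0 0 0;0 0 0 0 0;0 0 0 0 0'; done
```

```text
time_s: 9.35
tool_pos: [0.5181, 0.0201, 0.0166]
tool_rot: [179.9, -0.0, 87.5]
force: [0.8, -0.7, 0.6]
grip_width: 0.0197
grasp_force: 20.0
time_s: 9.98
tool_pos: [0.5226, 0.0199, 0.0166]
tool_rot: [-179.9, 0.0, 87.5]
force: [-5.5, -0.0, 6.3]
grip_width: 0.0201
grasp_force: 20.0
```

```bash
python3 -m creep '0.002 -0.0001 0.0006 0 0;0.002 -0.0001 0 0 0;0.002 -0.0001 0 0 0;0.002 -0.0001 0 0 0;0.002 -0.0001 0 0 0;0 0 0 0 0;0 0 0 0 0' 8
python3 - <<'E'
from prof import *
a=shot("top","t3");b=shot("scene","s3")
for n,z in [("pointer_tip",.022),("near_mark",.012),("far_mark",.012)]:
  for c in("top","scene"):
    for r in finder.tip_of(n,c)[:2]: print(n,c,round(r["p"],2),np.round(r["xy"],1),onz(c,r["xy"],z)[:2].round(4))
mt=(.53,.0232,np.radians(-2.23)); c,s=np.cos(mt[2]),np.sin(mt[2])
L=lambda lx,ly,z:proj("top",(mt[0]+c*lx-s*ly,mt[1]+s*lx+c*ly,z))
u=L(.02,.0,.03); x0,y0=int(u[0])-45,int(u[1])-35
A=cv2.resize(a[y0:y0+66,x0:x0+88,::-1],None,fx=4.5,fy=4.5,interpolation=cv2.INTER_CUBIC)
u=proj("scene",(.54,.03,.03)); x0,y0=int(u[0])-44,int(u[1])-33
B=cv2.resize(b[y0:y0+66,x0:x0+88,::-1],None,fx=4.5,fy=4.5,interpolation=cv2.INTER_CUBIC)
cv2.imwrite("pics/v3.png",np.hstack([A,B]))
E
```

```text
time_s: 10.85
tool_pos: [0.5307, 0.0196, 0.0165]
tool_rot: [-179.6, 0.0, 87.5]
force: [-9.6, 0.8, 7.6]
grip_width: 0.0199
grasp_force: 8.0
pointer_tip top 0.57 [276.7 166.3] [0.5921 0.1357]
pointer_tip scene 0.67 [379.2 224.4] [0.6081 0.132 ]
pointer_tip scene 0.6 [379.9 230.3] [0.6274 0.1244]
near_mark top 0.97 [279.7 162.3] [0.6052 0.1284]
near_mark scene 0.84 [381.6 233.4] [0.6301 0.1288]
far_mark top 0.74 [277.6 156.2] [0.6226 0.1345]
far_mark top 0.26 [435.8 187.1] [ 0.5338 -0.3101]
far_mark scene 0.64 [378.4 230.6] [0.6185 0.1256]
far_mark scene 0.31 [330.9 218.4] [0.5355 0.0301]
```

View pics/v3.png

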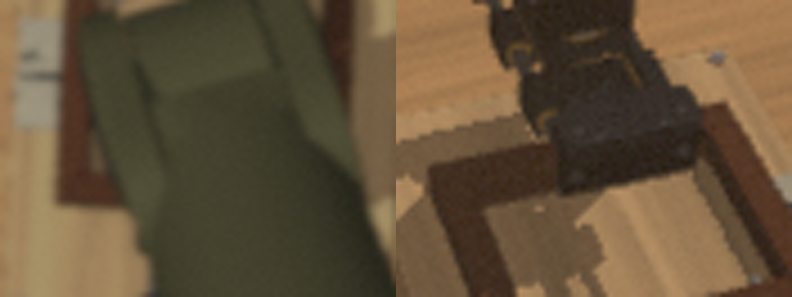

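The top crop shows the mouth closed and the pointer just below the marks. The scene crop shows the rail lined up across both side rails. I'll ease the downward load, push on, and track the frame through the far rail's shift against the first picture.

```bash
cat > disp.py <<'E'
from prof import *
M={"top":(.53,.0232,np.radians(-2.23)),"scene":(.5351,.0223,np.radians(-2.69))}
def lx_prof(c,im,lx,ly,z):
    m=M[c];C,S=np.cos(m[2]),np.sin(m[2]);v=0
    for y in ly:
        P=np.array([proj(c,(m[0]+C*x-S*y,m[1]+S*x+C*y,z)) for x in lx]); v=v+map_coordinates(im[...,0].astype(float),[P[:,1],P[:,0]],order=1)
    return v/len(ly)
def disp(c,im,ref):
    """shift of far rail: template of its dark bar (z=.036) from the reference"""
    out=[]
    for ly in(np.linspace(.03,.06,7),np.linspace(-.06,-.03,7)):
        lx=np.arange(.108,.205,.0005); a=lx_prof(c,ref,lx,ly,.036); b=lx_prof(c,im,lx,ly,.036)
        t=a[:90]; e=[np.abs((b[k:k+90]-b[k:k+90].mean())-(t-t.mean())).mean() for k in range(0,100)]; out.append(np.argmin(e)*.5)
    return out
def report(tag):
    for c,n in(("top","t"),("scene","s")):
        ref=cv2.imread(f"pics/{n}0.png")[...,::-1]; im=shot(c,n+tag); print(c,"frame mm",disp(c,im,ref))
    f=np.array([get_obs()["force"]]); o=get_obs(); print(o["tool_pos"].round(4),o["tool_rot"].round(2),o["force"].round(1),o["grasp_force"])
E
python3 -m creep '0 0 0.0008 0 0;0 0 0 0 0;0 0 0 0 0;0 0 0 0 0'
python3 -c "from disp import *;report('4')"
python3 -m creep '0.002 -0.0001 0 0 0;0.002 -0.0001 0 0 0;0.001 0 0 0 0;0 0 0 0 0;0 0 0 0 0;0 0 0 0 0'
python3 -c "from disp import *;report('5')"
```

```text
time_s: 11.75
tool_pos: [0.5308, 0.0195, 0.0166]
tool_rot: [-179.6, 0.0, 87.5]
force: [-6.7, 1.3, 1.5]
grip_width: 0.0198
grasp_force: 8.0
top frame mm [np.float64(11.0), np.float64(7.5)]
scene frame mm [np.float64(12.0), np.float64(4.5)]
[0.5308 0.0196 0.0166] [-1.7965e+02  1.0000e-02  8.7540e+01] [-6.4  1.9  0.9] 7.999598532915115
time_s: 12.6
tool_pos: [0.5347, 0.0194, 0.0165]
tool_rot: [-179.5, 0.0, 87.5]
force: [-10.3, 1.1, 5.1]
grip_width: 0.0202
grasp_force: 8.0
top frame mm [np.float64(15.0), np.float64(12.0)]
scene frame mm [np.float64(15.5), np.float64(6.0)]
[0.5347 0.0194 0.0165] [-1.7951e+02  4.0000e-02  8.7550e+01] [-10.4   0.8   4.7] 8.00354104489088
```

```bash
python3 -m creep '0.002 -0.0001 0.0003 0 0;0.002 -0.0001 0.0003 0 0;0.001 0 0 0 0;0 0 0 0 0;0 0 0 0 0;0 0 0 0 0'
python3 - <<'E'
from disp import *
report('6'); from fit import *
FR=FRAME[2:]+FRAME[:1]
for c,n in(("top","t"),("scene","s")):
    for r in finder.tip_of("pointer_tip",c)[:1]: print(c,"tip",np.round(r["xy"],1),onz(c,r["xy"],.022)[:2].round(4))
    m=M[c];C,S=np.cos(m[2]),np.sin(m[2])
    for k in"0346":
        try: im=cv2.imread(f"pics/{n}{k}.png")[...,::-1]
        except Exception: continue
        # far rail only, ends (free of gripper), 1-D search along jig x
        roi=(260,130,370,200) if c=="top" else (285,200,400,285); a=im[roi[1]:roi[3],roi[0]:roi[2],0].astype(float); best=[]
        B=[(.12,.14,-.09,.09,0,.024)]
        near=0
        for d in np.arange(0,.03,.002): near=near+render(c,B,(m[0]+C*d,m[1]+S*d,m[2]),.012,roi,2)
        near=cv2.dilate((near>0).astype(np.uint8),np.ones((5,5)))>0
        D=np.arange(-.002,.03,.0005)
        for d in D:
            r=render(c,B,(m[0]+C*d,m[1]+S*d,m[2]),.012,roi)[near]; best.append(-np.corrcoef(r,a[near])[0,1])
        print(c,k,"mm",D[np.argmin(best)]*1e3,round(min(best),2))
u=proj("top",(.6,.13,.02));x0,y0=int(u[0])-20,int(u[1])-15
t=cv2.imread("pics/t6.png");A=cv2.resize(t[y0:y0+30,x0:x0+40],None,fx=10,fy=10,interpolation=cv2.INTER_CUBIC)
u=proj("scene",(.61,.13,.02));x0,y0=int(u[0])-20,int(u[1])-15
t=cv2.imread("pics/s6.png");B=cv2.resize(t[y0:y0+30,x0:x0+40],None,fx=10,fy=10,interpolation=cv2.INTER_CUBIC)
cv2.imwrite("pics/v6.png",np.hstack([A,B]))
E
```

```text
time_s: 13.45
tool_pos: [0.5385, 0.0192, 0.0165]
tool_rot: [-179.4, 0.0, 87.6]
force: [-10.9, 1.3, 3.8]
grip_width: 0.02
grasp_force: 8.0
top frame mm [np.float64(18.5), np.float64(17.0)]
scene frame mm [np.float64(20.0), np.float64(11.5)]
[0.5385 0.0192 0.0165] [-1.7938e+02  5.0000e-02  8.7550e+01] [-11.3   1.1   3.8] 8.003287576138973
top tip [280.5 163.3] [0.6006 0.1252]
top 0 mm 27.000000000000004 -0.63
top 3 mm 29.5 -0.53
top 4 mm 29.5 -0.53
top 6 mm 29.5 -0.27
scene tip [380.3 223.9] [0.6074 0.1354]
scene 0 mm 29.5 -0.27
scene 3 mm 29.5 0.15
scene 4 mm 29.5 0.15
scene 6 mm -2.0 0.09
```

View pics/v6.png

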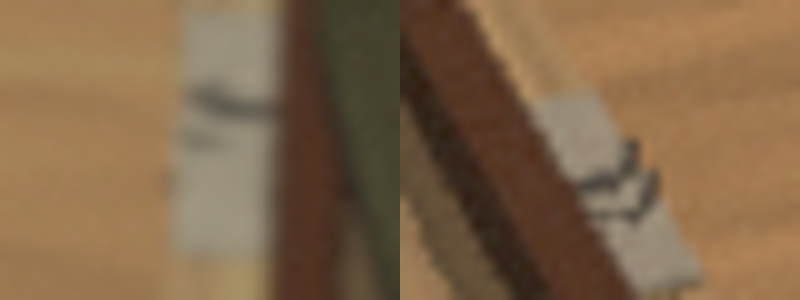

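The crops show the pointer between the near mark (top px row 138 of crop) and the far mark (row 92). One numeric check of the pointer shift, the flush ends and the squareness.

```bash
python3 - <<'E'
from disp import *
np.set_printoptions(linewidth=250)
lx=np.arange(.040,.1,.002); print("lx-60:",((lx-.06)*1e3).round().astype(int))
for c,n in(("top","t"),("scene","s")):
    for k in"06":
        im=cv2.imread(f"pics/{n}{k}.png")[...,::-1]; print(c,k,lx_prof(c,im,lx,np.linspace(.096,.102,4),.022).astype(int))
    im=cv2.imread(f"pics/{n}6.png")[...,::-1]; ly=np.arange(.08,.101,.002); print("ly",(ly*1e3).astype(int))
    for sg in(1,-1):
        print(sg,"rail ",prof(c,im,M[c],.007,sg*ly,.036,0,(-.003,0,.003)).astype(int)); print(sg,"frame",prof(c,im,M[c],.05,sg*ly,.036,0,(-.003,0,.003)).astype(int))
        x=np.arange(-.03,.02,.002); print(sg,"x-edge at end from -30",lx_prof(c,im,x,sg*np.linspace(.07,.084,4),.036).astype(int))
E
python3 -m creep '0 0 0 0 0;0 0 0 0 0;0 0 0 0 0;0 0 0 0 0;0 0 0 0 0;0 0 0 0 0;0 0 0 0 0;0 0 0 0 0'
```

```text
lx-60: [-20 -18 -16 -14 -12 -10  -8  -6  -4  -2   0   2   4   6   8  10  12  14  16  18  20  22  24  26  28  30  32  34  36  38]
top 0 [136 136 138 138 137 136 135 130 121 104  95  96 113 125 131 132 133 134 135 135 134 134 135 136 137 138 137 136 135 135]
top 6 [150 150 152 153 152 151 150 148 148 148 147 148 148 147 147 146 145 141 132 114 106 110 131 143 150 152 151 150 150 150]
ly [ 80  82  84  86  88  90  92  94  96  98 100]
1 rail  [ 75  75  76  79  88 107 128 147 159 163 164]
1 frame [ 80  80  80  81  87  98 117 135 148 154 156]
1 x-edge at end from -30 [160 160 160 160 160 160 160 160 160 161 160 156 148 128 105  84  75  75  76  76  76  75  75  73  72]
-1 rail  [50 49 47 46 45 43 42 42 44 50 66]
-1 frame [ 79  79  79  80  83  90  99 107 111 113 115]
-1 x-edge at end from -30 [58 58 57 57 56 56 56 56 55 55 55 55 54 53 53 53 52 52 52 51 51 50 50 49 48]
scene 0 [134 133 132 129 125 123 121 112  92  77  85 101 113 118 114 117 122 117 108 106 115 119 120 118 114 112 115 114 118 119]
scene 6 [146 145 144 139 135 133 135 136 131 130 131 132 133 134 134 136 131 118  95  86  98 112 123 114 103 115 125 124 129 131]
ly [ 80  82  84  86  88  90  92  94  96  98 100]
1 rail  [ 82  82  82  84  96 124 153 168 164 159 156]
1 frame [ 85  86  85  83  89 115 150 168 163 156 152]
1 x-edge at end from -30 [167 166 165 164 160 153 148 140 134 134 132 132 133 131 118  98  80  74  74  75  76  75  75  75  76]
-1 rail  [ 66  63  63  63  66  83 106 114 119 130 145]
-1 frame [ 66  65  66  67  62  60  74 100 113 115 114]
-1 x-edge at end from -30 [168 157 135 117 115 115 114 114 114 115 114 114 112 108  98  83  69  65  65  65  64  63  64  65  65]
time_s: 14.65
tool_pos: [0.5385, 0.0192, 0.0165]
tool_rot: [-179.4, 0.0, 87.6]
force: [-12.0, 0.8, 3.4]
grip_width: 0.0198
grasp_force: 8.0
```

```bash
python3 -m creep '0 0 0 0 0;0 0 0 0 0;0 0 0 0 0;0 0 0 0 0;0 0 0 0 0;0 0 0 0 0;0 0 0 0 0;0 0 0 0 0'
python3 -c "
from cell import *
o=get_obs();print(o['wrist_torque'],o['force'],o['tool_pos'],o['tool_rot'])"
```

```text
time_s: 15.65
tool_pos: [0.5386, 0.0192, 0.0165]
tool_rot: [-179.4, 0.0, 87.6]
force: [-10.6, 1.3, 3.8]
grip_width: 0.02
grasp_force: 8.0
[ 0.13933418  2.36594758 -0.03525683] [-10.55132132   1.29832459   3.84159239] [0.53857209 0.01917573 0.01653473] [-1.79388484e+02  4.86353590e-02  8.75523662e+01]
```

```bash
python3 -c "
from cell import *
print(ticket.sign_off())"
```

```text
the job is handed in; nothing more can be done
None
```

The frame is closed and I handed the job in with the arm still holding the push: the pointer is about 19.7 mm from rest, between the marks, with the rail square, its ends flush to about 2 mm and the load even on both side rails; the sign-off gave no verdict.

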